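# Pack the two-tier sample kit

## Task

Pack the sample kit for shipping: lift the divider flap by its bar, stand both nested steel dishes upright in the wide bay and every sealed jar upright in the narrow bay of the lower tier, setting them down gently on its floor, then close the flap fully over them. The temperature logger from the dock goes upright into the pocket on the kit's side, fully home. Do not tip the dishes over, and leave the other things on the bench where they are.

Things in the scene. Friction and masses are not known exactly. Their poses are not given: they have to be found in the camera images.
- kit: White open box fixed to the bench, 230 (x) by 254 (y) mm. Origin: centre of underside; +x to the hinge side, away from the robot. Inner floor at z = 6; inside x = +-110, y = +-122. Wall tops: front 56, far 62, sides 76 mm. A divider (y = -22 to -18, up to z = 50) parts the lower tier into the narrow jar bay (y = -122 to -22) and the wide dish bay (y = -18 to 122)
- flap (a joint): Grey divider flap, panel 216 (from hinge) x 240 x 6 mm, hinged at the kit's far side: 0 rad covers the lower tier (underside 59 mm over the bench), opens upward and away from the robot, vertical at 1.57, stop at 1.8. Stiff hinge: stays at any angle; about 3 N at the bar moves it
- flap_hinge (a point): Middle of the flap's hinge axis, which runs along the kit's y; kit frame (110, 0, 62) mm
- flap_bar (a point): Centre of the flap's handle, a round steel bar 10 mm thick along the kit's y, 70 mm free between two posts, 30 mm free under it, 11 mm in from the panel's free edge. Moves with the flap: when closed it lies 206 mm towards the kit's -x from the hinge axis and 38 mm above it
- pocket_in (a point): Centre of the floor of the grey logger pocket on the kit's -y side, kit frame (0, -139, 6) mm; axes as the kit's. The pocket is an upright sleeve open at the top, inside 60 mm (kit x) by 16.5 mm (kit y), walls up to 52 mm above this point
- rack: Black open rack fixed to the bench, 66 x 86 mm and 26 mm high, which holds the stack of dishes. Origin: centre of its underside
- dock: Black dock fixed to the bench, 80 x 44 mm and 32 mm high, slot 62 x 18 mm; the logger stands in it with its foot 6 mm above the bench. Origin: centre of its underside
- logger: White flat logger, 56 mm (its x) by 13.5 mm (its y) by 110 mm tall, lowest 10 mm thinned to 52 x 9.5 mm, about 90 g; stands upright in the dock. Origin: centre of its underside; z up. Either way round fits the pocket
- dish1: Lower of two like stainless dishes, 56 mm (its x) by 76 mm (its y) and 46 mm high: a 20 mm high foot of 46 x 66 mm under an open-topped band 26 mm high (walls 3 mm). Nested, its foot sits in the one below with its shoulder on the rim below, 26 mm of band showing; about 110 g. Origin: centre of its underside; z up. Dish1 starts in the rack, 6 mm above the bench, dish2 in dish1, 26 mm higher
- dish2: Upper of two like stainless dishes, 56 mm (its x) by 76 mm (its y) and 46 mm high: a 20 mm high foot of 46 x 66 mm under an open-topped band 26 mm high (walls 3 mm). Nested, its foot sits in the one below with its shoulder on the rim below, 26 mm of band showing; about 110 g. Origin: centre of its underside; z up. Dish1 starts in the rack, 6 mm above the bench, dish2 in dish1, 26 mm higher
- jar1: Low sealed glass sample jar with a white cap, 42 mm in diameter (cap 41), 48 mm high, about 130 g; two or three are present. Origin: centre of its underside; z up
- jar2: Low sealed glass sample jar with a white cap, 42 mm in diameter (cap 41), 48 mm high, about 130 g; two or three are present. Origin: centre of its underside; z up
- jar3: Low sealed glass sample jar with a white cap, 42 mm in diameter (cap 41), 48 mm high, about 130 g; two or three are present. Origin: centre of its underside; z up
- oil: Bystander: green oil bottle, 60 mm in diameter, 190 mm tall. Origin: its underside
- mug: Bystander: white mug, 80 mm in diameter, 90 mm tall. Origin: its underside
- spat: Bystander: spatula lying flat, 240 mm. Origin under its middle, handle to -x
- timer: Bystander: white timer block, 60 x 70 x 30 mm. Origin: its underside
- tin: Bystander: steel tin, 74 mm in diameter, 100 mm tall. Origin: its underside
- ramekin: Bystander: small white bowl, 70 mm in diameter, 35 mm tall. Origin: its underside
- spoon: Bystander: spoon lying flat, 170 mm. Origin under its middle, handle to -x
- weight: Bystander: brass weight, 40 mm in diameter, 30 mm tall. Origin: its underside
Mind the look-alikes: they are no part of the job. What is shaped like the jar2 but blue or purple is not meant.

How it is judged:
By the outcome, as a careful person would: the job done as asked, in the order asked, and still so for the second after the job is handed in, with the robot touching nothing.
Of jar1, jar2, jar3 only 2 to 3 are there at a start; the rules pass over those that are not, and their reading is None.
At some moment in a run one of jar1, jar2, jar3 may be knocked a few centimetres aside while the robot is not near it.
It also fails if it takes over 210 s, if anything falls off the work surface, if the arm or the gripper's body presses on something with over 40 N, if the wrist force passes 120 N, or if a joint passes its speed limit or range.

## Robot

A 6-joint arm with a two-finger parallel gripper is mounted at the origin on the work surface. World frame = base frame: x ahead of the robot, y to its left, z up, the work surface at z = 0. Lengths are in m, angles in rad, forces in N, time in s.
With the tool pointing down it reaches from about 0.275 to 1 m from the base axis. Payload 8.4 kg.
Tool frame: the origin (TCP) lies at the very end of the fingers, on their centre line; the grasp point (between the pads) lies 19 mm behind it; z points along the fingers, y is the line along which they close (so a half turn about z gives the same grasp; the last joint's range is limited). The gripper opens to 85 mm and grips with 20 to 120 N. Pads are 22 mm wide; open, the fingers measure 114 mm over their backs; the gripper's body (76 mm by 85 mm) begins 54 mm behind the grasp point. The pads swing forward as they close: fully open they stand 13 mm farther back than shut.
Start: joints at [-1.258, 0.353, 1.633, -0, 1.155, -0.002], TCP at [0.194, -0.594, 0.231] pointing down, gripper open.
Joint ranges: [-2.63, 2.63], [-0.92, 2.1], [0.06, 2.66], [-1.3, 4.44], [0, 2.69], [-3.02, 3.02]. Speed limits (rad/s): [2.22, 2.22, 2.79, 3.14, 3.14, 3.14].

## Interface

Orientations are given as a rotation vector (axis times angle).
In Python, from bench import r gives the robot as it stands.
- The arm moves only by the tool arm_command, never from a script. Its arguments are lists of equal length, an entry for each row: "slide": the shift along the tool's x, y, z in cm, a list of three; "twist": the turn about the tool's z in rad; "grip": the closure, from -1 (fully open) to 1 (shut). In form: {"slide": [[tx, ty, tz], ...], "twist": [twist, ...], "grip": [grip, ...]}. A call has 1 to 10 rows; each row shifts and turns the commanded pose from where the row before left it, along the tool's axes as they then stand; what a row does not reach is not made up. A row lasts 1/8 s, in which the tool goes at most 62.5 mm and 10.7 degrees, less where a joint would pass 70% of its speed; a pose out of reach is approached as far as the arm can. A call is refused whole if a number of a shift passes 6.25 or a number of a turn 0.188, either way. A call with a gripper value outside its range is refused whole. The fingers move at their own pace and stop on an object; "grip_force" is the grip in N (left out, the last holds). Time passes only in rows, so rows that do not move let the fingers close. It gives the time, the measured TCP pose, the force, the opening and the grip force at its end, in the units of the state.
- r.sense(): the state, without advancing time (a new reading comes with each control period).
- r.snapshot(name): name is "side" or "top"; returns (picture, depth): 400x640x3 uint8, red, green, blue; 400x640 float32, m along the optical axis (not along the pixel's ray), 0 where there is no reading.
- r.camera_model(name): a dict with "camera_matrix" (3x3 intrinsics, pixels), "R" (3x3) and "t" (3): a world point X has camera coordinates R X + t. Camera axes: x right, y down, z forward; pixel columns grow to the right and rows downward; lengths in m; the calibration is good to about 2 mm. A picture is of the moment at which its call begins. camera_model takes no time and is no camera call.
- r.job_done(): hands the job in; it is judged then, once.
The state is a dict: "time_s": time; "q": joint angles; "dq": joint speeds; "joint_torque": joint torques, N m; "ee_pos": TCP position; "eef_rot": TCP orientation; "contact_force": force on the tool from outside, world axes, zero at the start; "ft_torque": the same for the moment, N m; "finger_gap": opening from 0.0 (shut) to 1.0 (fully open); "finger_force": force on a finger pad.
Only numpy, scipy, OpenCV 4.12 (cv2) and the standard library are available. Lean on these libraries where they do the work, as an engineer would, in place of code of your own. Each camera call takes 0.05 s, during which the arm holds its last target. There are 200 camera calls.

## Working session

There is one attempt and no reset: what is moved stays moved. The work goes in short steps, Python scripts to look and compute and a tool call to move; the robot and the scene stay as the last step left them, time stands still between calls to the robot, and variables do not carry over. Pictures are saved under pics/ and viewed, at most 14 in all, crops included, and the job is handed in when it is done.

Besides the shell and the picture viewer there is one more tool, called after "Request:" as name([rows], argument=value, ...), one row to a line, values as JSON. arm_command: Moves the arm, as the interface text tells. Its arguments: {"type":"object","properties":{"slide":{"type":"array","items":{"type":"array","items":{"type":"number"}}},"twist":{"type":"array","items":{"type":"number"}},"grip":{"type":"array","items":{"type":"number"}},"grip_force":{"type":"number"}},"required":["slide","twist","grip"]}

```bash
mkdir -p pics; ls; cat > h.py <<'E'
import numpy as np, cv2
from bench import r
from scipy.spatial.transform import Rotation as Ro
def snap(n,save=None):
    p,d=r.snapshot(n)
    if save: cv2.imwrite('pics/'+save,cv2.cvtColor(p,cv2.COLOR_RGB2BGR))
    return p,d
def ray(n,u,v):
    m=r.camera_model(n);R=np.array(m['R']);t=np.array(m['t']);K=np.array(m['camera_matrix'])
    return -R.T@t, R.T@np.linalg.inv(K)@np.array([u,v,1.])
def onz(n,u,v,z):
    c,d=ray(n,u,v);return c+d*(z-c[2])/d[2]
def cloud(n,d):
    m=r.camera_model(n);R=np.array(m['R']);t=np.array(m['t']);K=np.array(m['camera_matrix'])
    v,u=np.mgrid[:d.shape[0],:d.shape[1]]
    P=np.stack([u,v,np.ones_like(u)],-1)@np.linalg.inv(K).T*d[...,None]
    return (P-t)@R
E
python3 - <<'E'
from h import *
snap('top','top0.png');snap('side','side0.png')
s=r.sense();print(s)
for n in('top','side'):
    print(n,ray(n,320,200),np.array(r.camera_model(n)['camera_matrix']).round(1).tolist())
E
```

```text
pics
{'time_s': 0.1, 'q': array([-1.25840585e+00,  3.53591158e-01,  1.63407033e+00, -1.30083562e-05,
        1.15515139e+00, -2.40707295e-03]), 'dq': array([ 0.00012683, -0.00167319, -0.0025449 , -0.00146972, -0.00012208,
       -0.00010286]), 'joint_torque': array([ 4.78933598e-04, -6.06354547e+01, -3.42820001e+01,  3.41606142e-05,
        3.91138805e-03,  3.07903761e-06]), 'ee_pos': array([ 0.19337848, -0.59389191,  0.23062455]), 'eef_rot': array([-3.10156725e+00, -4.92263081e-01,  3.14231468e-04]), 'contact_force': array([-0.31583091,  0.45679596,  0.17133163]), 'ft_torque': array([0.06338719, 0.00782006, 0.04854013]), 'finger_force': 0.0, 'finger_gap': 0.9963281732922594}
top (array([0.28615667, 0.04382222, 1.62415655]), array([ 0.15352038, -0.02951072, -0.98819143])) [[486.4, 0.0, 305.0], [0.0, 486.4, 198.5], [0.0, 0.0, 1.0]]
side (array([0.44264057, 0.96821372, 0.64248639]), array([ 0.11585198, -0.86343998, -0.49242983])) [[370.3, 0.0, 321.8], [0.0, 370.3, 213.9], [0.0, 0.0, 1.0]]
```

View pics/top0.png

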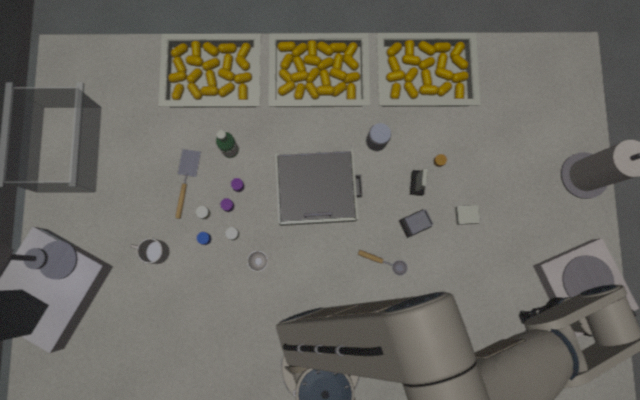

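View pics/side0.png

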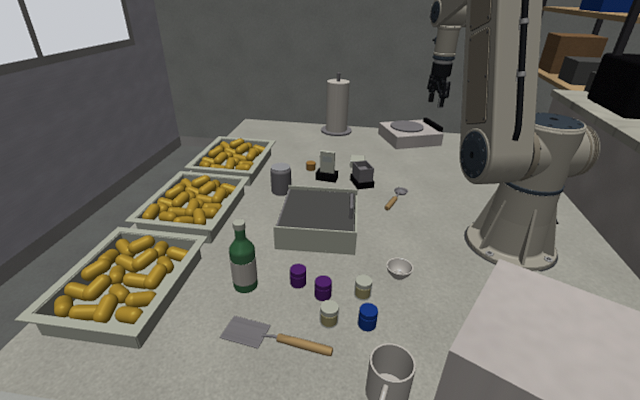

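```bash
python3 - <<'E'
from h import *
p,d=snap('top');np.save('d0.npy',d);np.save('p0.npy',p)
C=cloud('top',d);np.set_printoptions(precision=4,suppress=True)
print('table z',np.median(C[150:290,200:480,2]))
a=cv2.resize(p[120:280,170:490],None,fx=2.5,fy=2.5,interpolation=cv2.INTER_CUBIC)
cv2.imwrite('pics/crop0.png',a[...,::-1])
hsv=cv2.cvtColor(p,cv2.COLOR_RGB2HSV)
for nm,(u,v,w) in dict(jarA=(202,212,9),jarB=(232,233,9),dish=(416,222,18),logger=(418,182,16),kit=(317,187,46),timer=(467,214,14)).items():
    Q=C[v-w:v+w+1,u-w:u+w+1].reshape(-1,3)
    top=np.percentile(Q[:,2],99)
    for zlo,zhi in ((top-.008,1),(0.015,1)):
        m=((Q[:,2]>zlo)&(Q[:,2]<zhi))
        S=Q[m]; rc=cv2.minAreaRect((S[:,:2]*1000).astype(np.float32))
        print(nm,'n',m.sum(),'ztop',round(top,4),'rect',np.round(rc[0],1),np.round(rc[1],1),round(rc[2],1),'mean',S.mean(0))
E
```

```text
table z 0.0009726230490327069
jarA n 82 ztop 0.0534 rect [494.4 386.1] [36.1 38.2] 19.3 mean [0.4951 0.3857 0.0487]
jarA n 150 ztop 0.0534 rect [493.8 385.7] [40.4 38.5] 90.0 mean [0.4931 0.3839 0.0435]
jarB n 78 ztop 0.0543 rect [424.3 287.5] [37.4 35.7] 16.2 mean [0.425  0.2879 0.05  ]
jarB n 143 ztop 0.0543 rect [423.9 287.3] [39.1 39.2] 0.1 mean [0.4235 0.286  0.0451]
dish n 83 ztop 0.0814 rect [ 457.  -315.9] [55.6 78.7] 24.3 mean [ 0.458  -0.3188  0.0784]
dish n 587 ztop 0.0814 rect [ 456.8 -315.3] [65.9 87.2] 23.9 mean [ 0.4556 -0.3131  0.0527]
logger n 68 ztop 0.1204 rect [ 593.  -329.7] [13.9 52.4] 83.8 mean [ 0.5923 -0.3294  0.1163]
logger n 370 ztop 0.1204 rect [ 593.8 -329.3] [44.9 81.4] 83.8 mean [ 0.589  -0.3237  0.0597]
kit n 91 ztop 0.1042 rect [478.    8.2] [10.5 88.4] 2.8 mean [0.4779 0.0076 0.1051]
kit n 5549 ztop 0.1042 rect [575.1   0.9] [233. 278.] 3.1 mean [0.5715 0.0099 0.065 ]
timer n 220 ztop 0.0372 rect [ 485.4 -489.4] [71.  60.1] 90.0 mean [ 0.4856 -0.49    0.0323]
timer n 409 ztop 0.0372 rect [ 485.2 -489.3] [60.4 72.8] 2.3 mean [ 0.4846 -0.4886  0.0294]
```

View pics/crop0.png

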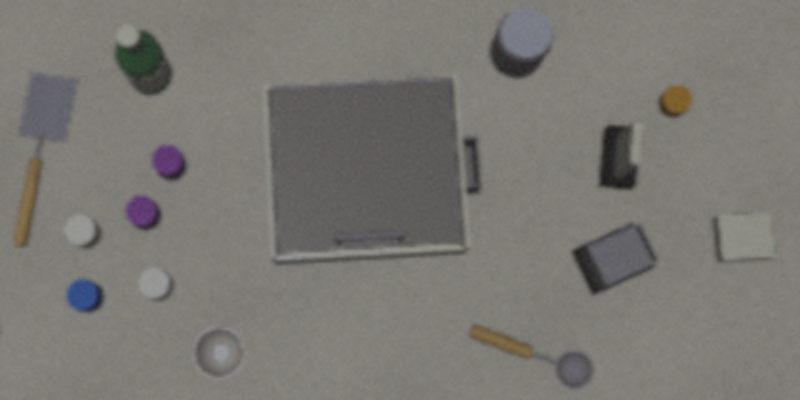

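Jars present: white caps at (202,212) and (232,233) fit. The blue one (203,238) and the purple ones (237,185) and (226,204) are look-alikes. The crop confirms this.

```bash
cat >> h.py <<'E'
np.set_printoptions(precision=4,suppress=True)
KIT=np.array([.5743,.0130]);KY=np.radians(3.0)
def kit(x,y,z): # mm
    c,s=np.cos(KY),np.sin(KY); return np.array([KIT[0]+(c*x-s*y)/1e3,KIT[1]+(s*x+c*y)/1e3,z/1e3])
def plan(X,yawdeg):
    s=r.sense();R=Ro.from_rotvec(s['eef_rot']).as_matrix();psi=np.degrees(np.arctan2(R[1,0],R[0,0]))
    tw=-(yawdeg-psi+180)%360-180; tw=np.radians(-((yawdeg-psi+180)%360-180))
    y=np.radians(yawdeg);F=np.array([[np.cos(y),np.sin(y),0],[np.sin(y),-np.cos(y),0],[0,0,-1]])
    dd=(np.asarray(X)-s['ee_pos'])*100
    print('t %.2f pos'%s['time_s'],s['ee_pos'],'yaw %.2f tilt %.3f'%(psi,R[2,2]),'twist %.3f'%tw,'slide after twist',F.T@dd,'slide now',R.T@dd,'gap %.3f F'%s['finger_gap'],s['contact_force'])
E
python3 -c "
from h import *
plan(kit(-96,0,160),93)"
```

```text
t 0.15 pos [ 0.1934 -0.5939  0.2307] yaw 18.04 tilt -1.000 twist -1.308 slide after twist [58.616  31.6143  7.0712] slide now [ 45.7386 -48.3996   7.1251] gap 0.998 F [-0.6941  0.1777  0.2379]
```

Request:
arm_command([
  [0,0,0],
  [0,0,0],
  [0,0,0],
  [0,0,0],
  [0,0,0],
  [0,0,0],
  [0,0,0],
  [0,0,0],
], twist=[-0.18,-0.18,-0.18,-0.18,-0.18,-0.18,-0.18,-0.05], grip=[-1,-1,-1,-1,-1,-1,-0.3,-0.3])

```text
time_s: 1.15
ee_pos: [0.1935, -0.5941, 0.2309]
eef_rot: [-2.156, -2.284, -0.0]
contact_force: [0.4, -0.1, 1.1]
finger_gap: 0.647
finger_force: 0.0
```

```bash
python3 -c "
from h import *
plan(kit(-96,0,160),93)"
```

```text
t 1.15 pos [ 0.1935 -0.5941  0.2309] yaw 93.29 tilt -1.000 twist 0.005 slide after twist [58.6326 31.6091  7.0942] slide now [58.4662 31.9089  7.1255] gap 0.647 F [ 0.3878 -0.087   1.147 ]
```

Request:
arm_command([
  [5.3,2.85,0],
  [5.3,2.85,0],
  [5.3,2.85,0],
  [5.3,2.85,0],
  [5.3,2.85,0],
  [5.3,2.85,0],
  [5.3,2.85,0],
  [5.3,2.85,0],
  [5.3,2.85,0],
  [5.3,2.85,0],
], twist=[0.005,0,0,0,0,0,0,0,0,0], grip=[-0.3,-0.3,-0.3,-0.3,-0.3,-0.3,-0.3,-0.3,-0.3,-0.3])

```text
time_s: 2.4
ee_pos: [0.4525, -0.0489, 0.2314]
eef_rot: [2.166, 2.275, 0.0]
contact_force: [0.5, 0.4, 0.7]
finger_gap: 0.649
finger_force: 0.0
```

```bash
python3 -c "
from h import *
plan(kit(-96,0,160),93)"
```

```text
t 2.40 pos [ 0.4525 -0.0489  0.2314] yaw 92.81 tilt -1.000 twist -0.003 slide after twist [5.5462 2.8886 7.1435] slide now [5.5572 2.8667 7.1438] gap 0.649 F [0.5233 0.4123 0.6562]
```

Request:
arm_command([
  [5.5,2.85,0],
  [0,0,5],
  [0,0,5],
  [0,0,3],
  [0,0,1.5],
  [0,0,0],
], twist=[0,0,0,0,0,0], grip=[-0.3,-0.3,-0.3,-0.3,-0.3,-0.3])

```text
time_s: 3.15
ee_pos: [0.4774, 0.0054, 0.0859]
eef_rot: [-2.166, -2.274, 0.002]
contact_force: [-0.9, 0.7, 0.4]
finger_gap: 0.648
finger_force: 0.0
```

```bash
python3 -c "
from h import *
plan(kit(-96,0,85),93)
snap('side','side1.png')
p,d=snap('side'); 
c=cv2.resize(p[150:260,270:400],None,fx=4,fy=4,interpolation=cv2.INTER_CUBIC);cv2.imwrite('pics/s1.png',c[...,::-1])"
```

```text
t 3.15 pos [0.4774 0.0054 0.0859] yaw 92.80 tilt -1.000 twist -0.003 slide after twist [0.2479 0.1206 0.0857] slide now [0.2483 0.1199 0.0855] gap 0.648 F [-0.8947  0.6657  0.3617]
```

View pics/s1.png

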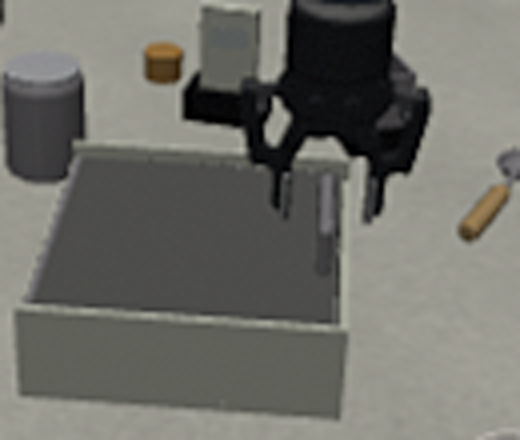

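Fingers straddle the bar (bar around side pixel (352,201)). Closing.

Request:
arm_command([
  [0.2,0.1,0.1],
  [0,0,0],
  [0,0,0],
  [0,0,0],
  [0,0,0],
  [0,0,0],
], twist=[0,0,0,0,0,0], grip=[0,0.5,1,1,1,1], grip_force=40)

```text
time_s: 4.0
ee_pos: [0.4781, 0.0075, 0.0851]
eef_rot: [-2.166, -2.275, 0.001]
contact_force: [-4.0, -0.2, 0.9]
finger_gap: 0.1
finger_force: 39.0
```

```bash
python3 -c "
from h import *
plan(kit(-96,0,85),93)
th=np.linspace(0,1.68,21)
P=np.c_[-206*np.cos(th)+38*np.sin(th),206*np.sin(th)+38*np.cos(th)]
D=np.diff(P,axis=0)/10
print([[0,round(a,2),round(-b,2)] for a,b in D])"
```

```text
t 4.00 pos [0.4781 0.0075 0.0851] yaw 92.81 tilt -1.000 twist -0.003 slide after twist [0.0431 0.036  0.0143] slide now [0.0433 0.0359 0.0143] gap 0.100 F [-4.0255 -0.2156  0.9489]
[[0, np.float64(0.39), np.float64(-1.71)], [0, np.float64(0.53), np.float64(-1.68)], [0, np.float64(0.67), np.float64(-1.63)], [0, np.float64(0.81), np.float64(-1.56)], [0, np.float64(0.94), np.float64(-1.49)], [0, np.float64(1.06), np.float64(-1.41)], [0, np.float64(1.17), np.float64(-1.31)], [0, np.float64(1.28), np.float64(-1.21)], [0, np.float64(1.37), np.float64(-1.1)], [0, np.float64(1.46), np.float64(-0.98)], [0, np.float64(1.54), np.float64(-0.85)], [0, np.float64(1.6), np.float64(-0.72)], [0, np.float64(1.66), np.float64(-0.58)], [0, np.float64(1.7), np.float64(-0.44)], [0, np.float64(1.73), np.float64(-0.3)], [0, np.float64(1.75), np.float64(-0.15)], [0, np.float64(1.76), np.float64(-0.0)], [0, np.float64(1.75), np.float64(0.14)], [0, np.float64(1.74), np.float64(0.29)], [0, np.float64(1.7), np.float64(0.43)]]
```

Bar held. Following the arc.

Request:
arm_command([
  [0,0.39,-1.71],
  [0,0.53,-1.68],
  [0,0.67,-1.63],
  [0,0.81,-1.56],
  [0,0.94,-1.49],
  [0,1.06,-1.41],
  [0,1.17,-1.31],
  [0,1.28,-1.21],
], twist=[0,0,0,0,0,0,0,0], grip=[1,1,1,1,1,1,1,1])

```text
time_s: 5.0
ee_pos: [0.5442, 0.0111, 0.2053]
eef_rot: [-2.163, -2.271, 0.007]
contact_force: [-13.8, 2.0, 9.9]
finger_gap: 0.097
finger_force: 39.5
```

Request:
arm_command([
  [0,1.37,-1.1],
  [0,1.46,-0.98],
  [0,1.54,-0.85],
  [0,1.6,-0.72],
  [0,1.66,-0.58],
  [0,1.7,-0.44],
  [0,1.73,-0.3],
], twist=[0,0,0,0,0,0,0], grip=[1,1,1,1,1,1,1])

```text
time_s: 5.88
ee_pos: [0.6577, 0.0171, 0.2553]
eef_rot: [-2.165, -2.274, -0.001]
contact_force: [-5.3, 2.5, 9.6]
finger_gap: 0.095
finger_force: 41.8
```

Request:
arm_command([
  [0,1.75,-0.15],
  [0,1.76,0],
  [0,1.75,0.14],
  [0,1.74,0.29],
  [0,1.2,0.3],
  [0,0,0],
], twist=[0,0,0,0,0,0], grip=[1,1,1,1,1,1])

```text
time_s: 6.62
ee_pos: [0.7408, 0.0212, 0.2492]
eef_rot: [2.166, 2.275, 0.004]
contact_force: [1.4, 4.5, 2.1]
finger_gap: 0.095
finger_force: 40.7
```

Request:
arm_command([
  [0,0,0],
  [0,0,0],
  [0,0,-3],
  [0,0,-5],
  [0,0,-4],
], twist=[0,0,0,0,0], grip=[0.4,0.3,0.3,0.3,0.3])

```text
time_s: 7.25
ee_pos: [0.7394, 0.0198, 0.3712]
eef_rot: [2.166, 2.274, 0.001]
contact_force: [0.3, -0.4, -0.4]
finger_gap: 0.351
finger_force: 0.0
```

```bash
python3 -c "
from h import *
snap('side','side2.png')
plan([.457,-.316,.16],114)"
```

```text
t 7.30 pos [0.7409 0.0199 0.3775] yaw 92.78 tilt -1.000 twist -0.370 slide after twist [-19.1334 -39.5977  21.7535] slide now [-32.152  -30.173   21.5201] gap 0.351 F [-0.7308 -0.1225  4.8116]
```

View pics/side2.png

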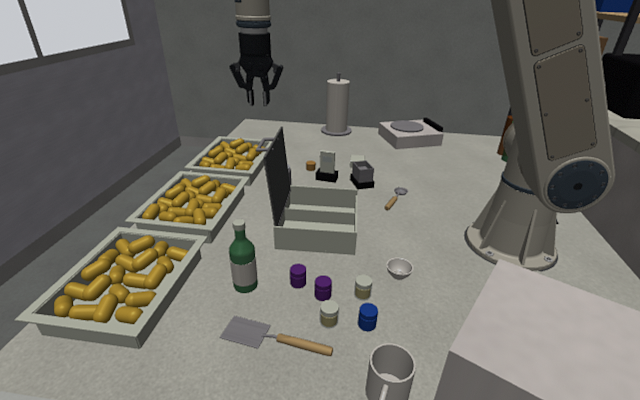

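Flap stands open past vertical (panel at ~(277,175)). Now to the dishes.

Request:
arm_command([
  [-4.4,-4.2,0],
  [-4.4,-4.2,0],
  [-4.4,-4.2,0],
  [-4.4,-4.2,0],
  [-4.0,-3.7,3],
  [-4.0,-3.7,3],
  [-4.0,-3.7,3],
  [-2.5,-2.3,5],
  [0,0,3],
  [0,0,2.5],
], twist=[0,0,0,0,0,0,0,0,-0.185,-0.185], grip=[0.3,0.3,0.3,0.3,0.0,-0.3,-0.6,-0.8,-0.8,-0.8])

```text
time_s: 8.55
ee_pos: [0.4522, -0.3155, 0.1728]
eef_rot: [-1.704, -2.638, 0.001]
contact_force: [-0.0, 0.1, -0.0]
finger_gap: 0.9
finger_force: 0.0
```

```bash
python3 -c "
from h import *
plan([.457,-.316,.056],114)"
```

```text
t 8.55 pos [ 0.4522 -0.3155  0.1728] yaw 114.26 tilt -1.000 twist 0.005 slide after twist [-0.2356  0.4171 11.677 ] slide now [-0.2433  0.4245 11.6766] gap 0.900 F [-0.0378  0.101  -0.0034]
```

Request:
arm_command([
  [-0.25,0.4,3],
  [0,0,3],
  [0,0,3],
  [0,0,1.5],
  [0,0,1.1],
  [0,0,0],
], twist=[0.005,0,0,0,0,0], grip=[-0.8,-0.8,-0.8,-0.8,-0.8,-0.5])

```text
time_s: 9.3
ee_pos: [0.458, -0.3157, 0.058]
eef_rot: [-1.717, -2.63, 0.0]
contact_force: [-0.8, -0.4, 0.8]
finger_gap: 0.752
finger_force: 0.0
```

Request:
arm_command([
  [0,0,0],
  [0,0,0],
  [0,0,0],
  [0,0,0],
  [0,0,0],
], twist=[0,0,0,0,0], grip=[0,0.5,1,1,1], grip_force=30)

```text
time_s: 9.93
ee_pos: [0.4586, -0.3161, 0.0589]
eef_rot: [1.717, 2.63, -0.0]
contact_force: [-0.5, 0.3, 6.6]
finger_gap: 0.647
finger_force: 32.8
```

Request:
arm_command([
  [0,0,-0.5],
  [0,0,-1],
  [0,0,-2],
  [0,0,-3],
  [0,0,-4],
  [0,0,-3],
], twist=[0,0,0,0,0,0], grip=[1,1,1,1,1,1])

```text
time_s: 10.68
ee_pos: [0.4583, -0.3159, 0.1954]
eef_rot: [1.717, 2.629, -0.0]
contact_force: [-0.5, -0.5, -1.6]
finger_gap: 0.644
finger_force: 32.1
```

```bash
python3 -c "
from h import *
p,d=snap('side');
c=cv2.resize(p[80:260,260:460],None,fx=3,fy=3,interpolation=cv2.INTER_CUBIC);cv2.imwrite('pics/s3.png',c[...,::-1])
plan(kit(-56,52,150),93)
plan(kit(38,52,150),93)"
```

```text
t 10.72 pos [ 0.4599 -0.317   0.199 ] yaw 113.72 tilt -1.000 twist 0.362 slide after twist [37.5512  7.5515  4.9031] slide now [32.4763 20.333   4.7979] gap 0.644 F [ 1.1842 -1.0023  1.8075]
t 10.72 pos [ 0.4599 -0.317   0.199 ] yaw 113.72 tilt -1.000 twist 0.362 slide after twist [37.5512 16.9515  4.9031] slide now [29.1507 29.1249  4.8439] gap 0.644 F [ 1.1842 -1.0023  1.8075]
```

View pics/s3.png

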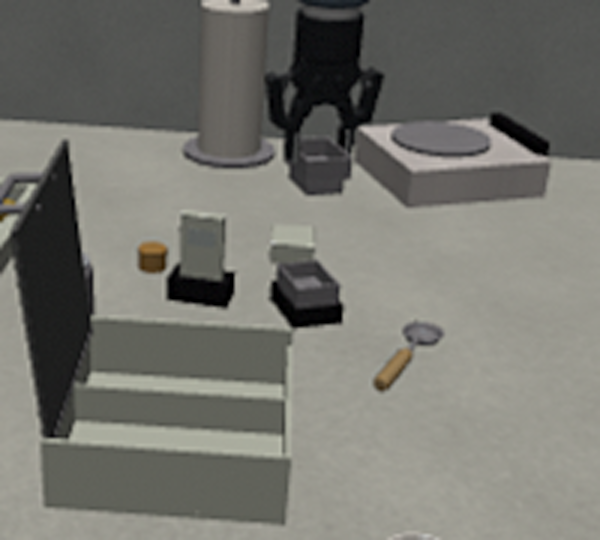

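Dish2 (crop (320,165)) is held alone; dish1 stays in the rack (305,285).

Request:
arm_command([
  [0,0,0],
  [0,0,0],
  [5.36,2.42,0],
  [5.36,2.42,0],
  [5.36,2.42,0],
  [5.36,2.42,0],
  [5.36,2.42,0],
  [5.36,2.42,0],
  [5.36,2.42,0],
  [0,0,0],
], twist=[0.18,0.18,0,0,0,0,0,0,0,0], grip=[1,1,1,1,1,1,1,1,1,1])

```text
time_s: 11.98
ee_pos: [0.6081, 0.0718, 0.1932]
eef_rot: [-2.156, -2.285, -0.002]
contact_force: [-0.2, 0.3, -1.5]
finger_gap: 0.647
finger_force: 32.3
```

```bash
python3 -c "
from h import *
plan(kit(38,52,34),93)"
```

```text
t 11.97 pos [0.6081 0.0718 0.1932] yaw 93.32 tilt -1.000 twist 0.006 slide after twist [-0.4991  0.1207 15.9234] slide now [-0.514   0.103  15.9231] gap 0.647 F [-0.1647  0.3337 -1.4795]
```

Request:
arm_command([
  [-0.5,0.1,2],
  [0,0,4],
  [0,0,4],
  [0,0,3],
  [0,0,1.5],
  [0,0,0.6],
  [0,0,0.3],
  [0,0,0.15],
  [0,0,0.1],
  [0,0,0],
], twist=[0,0,0,0,0,0,0,0,0,0], grip=[1,1,1,1,1,1,1,1,1,1])

```text
time_s: 13.22
ee_pos: [0.6085, 0.0632, 0.037]
eef_rot: [2.16, 2.28, 0.001]
contact_force: [-0.1, -0.2, -1.1]
finger_gap: 0.646
finger_force: 32.2
```

Request:
arm_command([
  [0,0,0.1],
  [0,0,0.1],
  [0,0,0.1],
  [0,0,0],
], twist=[0,0,0,0], grip=[1,1,1,1])

```text
time_s: 13.72
ee_pos: [0.6082, 0.0631, 0.0335]
eef_rot: [-2.161, -2.281, 0.0]
contact_force: [0.8, 1.1, -0.6]
finger_gap: 0.65
finger_force: 32.2
```

Request:
arm_command([
  [0,0,0.06],
  [0,0,0.06],
  [0,0,0],
], twist=[0,0,0], grip=[1,1,1])

```text
time_s: 14.1
ee_pos: [0.6084, 0.0631, 0.0329]
eef_rot: [2.161, 2.281, 0.0]
contact_force: [-2.0, -0.2, 4.9]
finger_gap: 0.646
finger_force: 32.9
```

Contact. Release gently and go back for dish1.

Request:
arm_command([
  [0,0,0],
  [0,0,0],
  [0,0,0],
  [0,0,-2],
  [0,0,-4],
  [0,0,-5],
  [0,0,-5],
], twist=[0,0,0,0,0,0,0], grip=[-0.45,-0.6,-0.6,-0.6,-0.6,-0.6,-0.6])

```text
time_s: 14.98
ee_pos: [0.6083, 0.0631, 0.1954]
eef_rot: [2.16, 2.28, 0.001]
contact_force: [1.0, 0.6, -0.8]
finger_gap: 0.796
finger_force: 0.0
```

Request:
arm_command([
  [-5.36,-2.42,0],
  [-5.36,-2.42,0],
  [-5.36,-2.42,0],
  [-5.36,-2.42,0],
  [-5.36,-2.42,0],
  [-5.36,-2.42,0],
  [-5.0,-2.42,0],
  [0,0,0],
  [0,0,0],
], twist=[0,0,0,0,0,0,0,-0.182,-0.18], grip=[-0.6,-0.6,-0.6,-0.6,-0.6,-0.8,-0.8,-0.8,-0.8])

```text
time_s: 16.1
ee_pos: [0.4588, -0.3181, 0.1939]
eef_rot: [1.709, 2.635, 0.0]
contact_force: [-0.0, 0.5, 0.5]
finger_gap: 0.899
finger_force: 0.0
```

```bash
python3 -c "
from h import *
p,d=snap('side')
c=cv2.resize(p[120:260,260:460],None,fx=3,fy=3,interpolation=cv2.INTER_CUBIC);cv2.imwrite('pics/s4.png',c[...,::-1])
plan([.458,-.316,.030],114)"
```

```text
t 16.15 pos [ 0.459  -0.3178  0.1938] yaw 114.61 tilt -1.000 twist 0.011 slide after twist [ 0.2015 -0.0219 16.3847] slide now [ 0.219  -0.0306 16.3845] gap 0.897 F [-0.3195  0.4485 -0.4576]
```

View pics/s4.png

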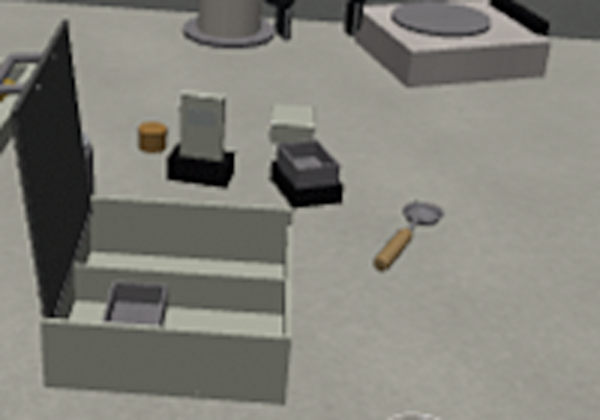

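Dish2 stands upright in the bay (crop (137,305)). Taking dish1.

Request:
arm_command([
  [0.2,0,4],
  [0,0,4],
  [0,0,4],
  [0,0,2.5],
  [0,0,1.2],
  [0,0,0.3],
  [0,0,0],
], twist=[0.01,0,0,0,0,0,0], grip=[-0.8,-0.8,-0.8,-0.8,-0.8,-0.8,-0.5])

```text
time_s: 17.02
ee_pos: [0.459, -0.3156, 0.0334]
eef_rot: [1.728, 2.622, -0.0]
contact_force: [0.6, -0.0, 0.1]
finger_gap: 0.747
finger_force: 0.0
```

Request:
arm_command([
  [0,0,0],
  [0,0,0],
  [0,0,0],
  [0,0,0],
  [0,0,0],
], twist=[0,0,0,0,0], grip=[0,0.5,1,1,1], grip_force=30)

```text
time_s: 17.65
ee_pos: [0.4588, -0.3158, 0.0337]
eef_rot: [1.727, 2.622, -0.0]
contact_force: [-2.4, 0.0, 7.2]
finger_gap: 0.647
finger_force: 31.9
```

Request:
arm_command([
  [0,0,-0.5],
  [0,0,-1],
  [0,0,-2],
  [0,0,-4],
  [0,0,-5],
  [0,0,-3.5],
], twist=[0,0,0,0,0,0], grip=[1,1,1,1,1,1])

```text
time_s: 18.4
ee_pos: [0.4589, -0.3154, 0.1954]
eef_rot: [1.727, 2.622, 0.0]
contact_force: [0.2, 0.2, -0.3]
finger_gap: 0.645
finger_force: 32.5
```

```bash
python3 -c "
from h import *
plan(kit(-56,52,40),93)"
```

```text
t 18.40 pos [ 0.4589 -0.3154  0.1954] yaw 113.26 tilt -1.000 twist 0.354 slide after twist [37.3952  7.6435 15.5432] slide now [32.4645 20.0997 15.507 ] gap 0.645 F [ 0.1653  0.2108 -0.3333]
```

Request:
arm_command([
  [0,0,0],
  [0,0,0],
  [5.34,1.09,0],
  [5.34,1.09,0],
  [5.34,1.09,0],
  [5.34,1.09,0],
  [5.34,1.09,0],
  [5.34,1.09,0],
  [5.34,1.09,0],
  [0,0,0],
], twist=[0.177,0.177,0,0,0,0,0,0,0,0], grip=[1,1,1,1,1,1,1,1,1,1])

```text
time_s: 19.65
ee_pos: [0.5156, 0.0654, 0.1932]
eef_rot: [2.158, 2.283, 0.002]
contact_force: [-0.4, -0.7, -0.5]
finger_gap: 0.648
finger_force: 32.4
```

```bash
python3 -c "
from h import *
plan(kit(-56,52,40),93)"
```

```text
t 19.65 pos [0.5156 0.0654 0.1932] yaw 93.21 tilt -1.000 twist 0.004 slide after twist [-0.3351 -0.012  15.3216] slide now [-0.3487 -0.0318 15.3213] gap 0.648 F [-0.3769 -0.6974 -0.4747]
```

Request:
arm_command([
  [-0.3,0,3],
  [0,0,4],
  [0,0,4],
  [0,0,3],
  [0,0,1],
  [0,0,0.4],
  [0,0,0.1],
  [0,0,0.1],
  [0,0,0.1],
  [0,0,0],
], twist=[0,0,0,0,0,0,0,0,0,0], grip=[1,1,1,1,1,1,1,1,1,1])

```text
time_s: 20.9
ee_pos: [0.5154, 0.0591, 0.0357]
eef_rot: [2.163, 2.278, 0.0]
contact_force: [-0.7, 0.1, -1.0]
finger_gap: 0.648
finger_force: 32.4
```

Request:
arm_command([
  [0,0,0.1],
  [0,0,0.05],
  [0,0,0],
], twist=[0,0,0], grip=[1,1,1])

```text
time_s: 21.28
ee_pos: [0.5153, 0.059, 0.0339]
eef_rot: [-2.163, -2.278, 0.0]
contact_force: [0.8, -0.3, -1.4]
finger_gap: 0.651
finger_force: 32.4
```

Request:
arm_command([
  [0,0,0.05],
  [0,0,0.05],
  [0,0,0],
], twist=[0,0,0], grip=[1,1,1])

```text
time_s: 21.65
ee_pos: [0.5154, 0.059, 0.0337]
eef_rot: [2.163, 2.278, 0.0]
contact_force: [-3.1, -0.4, 10.4]
finger_gap: 0.649
finger_force: 33.7
```

Down. Release, rise, and look again for the jars.

Request:
arm_command([
  [0,0,0],
  [0,0,0],
  [0,0,0],
  [0,0,-2],
  [0,0,-4],
  [0,0,-5],
  [0,0,-5],
], twist=[0,0,0,0,0,0,0], grip=[-0.45,-0.6,-0.6,-0.6,-0.6,-0.6,-0.5])

```text
time_s: 22.52
ee_pos: [0.515, 0.059, 0.1943]
eef_rot: [-2.163, -2.278, 0.001]
contact_force: [0.1, 0.7, -0.2]
finger_gap: 0.748
finger_force: 0.0
```

Request:
arm_command([
  [5.5,-2.3,0],
  [5.5,-2.3,0],
  [5.5,-2.3,0],
  [5,-2,0],
], twist=[0,0,0,0], grip=[-0.5,-0.5,-0.5,-0.5])

```text
time_s: 23.02
ee_pos: [0.4142, 0.2707, 0.1931]
eef_rot: [2.163, 2.278, 0.001]
contact_force: [0.9, 0.2, -0.3]
finger_gap: 0.752
finger_force: 0.0
```

```bash
cat > jars.py <<'E'
from h import *
def jars(exclude_kit=True):
    p,d=snap('top');C=cloud('top',d)
    hsv=cv2.cvtColor(p,cv2.COLOR_RGB2HSV)
    m=((C[...,2]>.035)&(C[...,2]<.07)&(C[...,1]>.15)&(C[...,0]>.2)&(C[...,0]<.75)&(d>0)).astype(np.uint8)
    n,l,st,ce=cv2.connectedComponentsWithStats(m)
    for i in range(1,n):
        if st[i,4]<40: continue
        S=C[l==i];rc=cv2.minAreaRect((S[:,:2]*1000).astype(np.float32))
        print(ce[i].round(),st[i,4],'rect',np.round(rc[0],1),np.round(rc[1],1),'hsv',np.median(hsv[l==i],0))
    return p,d,C
if __name__=='__main__':
    p,d,C=jars();plan([.424,.287,.15],93)
    c=cv2.resize(p[120:300,170:380],None,fx=3,fy=3,interpolation=cv2.INTER_CUBIC);cv2.imwrite('pics/t5.png',c[...,::-1])
E
python3 jars.py
```

```text
[ 30. 159.] 260 rect [673.7 957. ] [ 14.1 150.7] hsv [38.  8. 72.]
[ 80. 171.] 390 rect [609.  814.6] [135.7 272. ] hsv [30. 10. 76.]
[231. 152.] 52 rect [698.3 294.2] [25.3 59. ] hsv [17.5 20.  65. ]
[236. 184.] 128 rect [587.1 273.9] [38.7 39.8] hsv [140. 121. 114.]
[ 58. 237.] 56 rect [412.8 845.6] [97.3  4. ] hsv [120.  12.  61.]
[143. 249.] 87 rect [370.9 561.5] [29.1 69.5] hsv [15. 16. 64.]
[162. 253.] 75 rect [361.9 511.5] [27.9 74.4] hsv [15. 16. 63.]
[ 93. 276.] 251 rect [300.1 725.6] [184.9  95.5] hsv [20. 14. 60.]
t 23.07 pos [0.4122 0.2752 0.1932] yaw 93.03 tilt -1.000 twist 0.000 slide after twist [1.113  1.2419 4.3169] slide now [1.0993 1.2449 4.3195] gap 0.751 F [-1.4253  3.487   0.339 ]
```

View pics/t5.png

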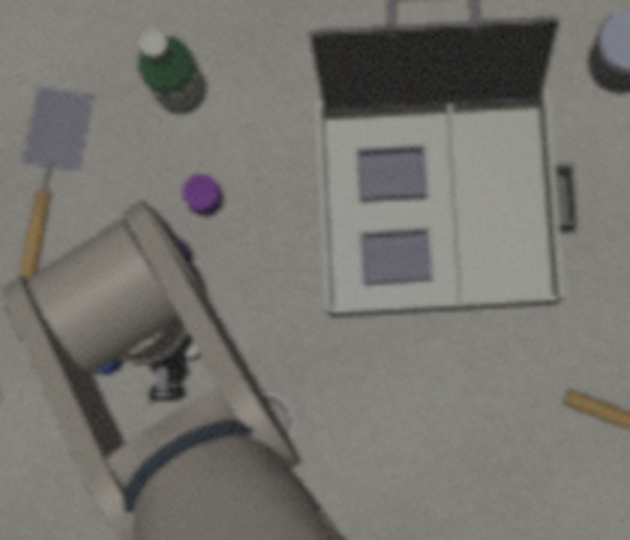

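Both dishes stand in the wide bay at crop (392,173) and (397,257). The arm hides the jars from the top camera, so I'm checking them from the side.

```bash
cat > sj.py <<'E'
from h import *
def sj():
    p,d=snap('side');C=cloud('side',d);hsv=cv2.cvtColor(p,cv2.COLOR_RGB2HSV)
    m=((C[...,2]>.012)&(C[...,2]<.056)&(C[...,1]>.16)&(C[...,1]<.6)&(C[...,0]>.3)&(C[...,0]<.65)&(d>0)).astype(np.uint8)
    n,l,st,ce=cv2.connectedComponentsWithStats(m)
    for i in range(1,n):
        if st[i,4]<60: continue
        S=C[l==i];T=S[S[:,2]>np.percentile(S[:,2],98)-.005]
        rc=cv2.minAreaRect((T[:,:2]*1000).astype(np.float32))
        print(ce[i].round(),st[i,4],'toprect',np.round(rc[0],1),np.round(rc[1],1),'z',T[:,2].max().round(3),'hsv',np.median(hsv[l==i],0))
if __name__=='__main__': sj()
E
python3 sj.py
```

```text
[399. 267.] 398 toprect [336.4 203.4] [69.3 67.3] z 0.038 hsv [ 18.   16.  146.5]
[297. 274.] 315 toprect [588.8 275.1] [38.  40.1] z 0.051 hsv [139. 164.  78.]
[322. 286.] 356 toprect [520.5 307.2] [38.6 39.8] z 0.051 hsv [139. 164.  80.]
[363. 285.] 345 toprect [425.  288.8] [39.3 40.1] z 0.051 hsv [ 34.  21. 121.]
[329. 312.] 411 toprect [495.2 387.9] [39.8 38.6] z 0.051 hsv [ 34.  21. 135.]
[367. 315.] 415 toprect [410.5 382. ] [39.  39.2] z 0.051 hsv [111. 203. 104.]
[304. 343.] 466 toprect [537.  466.3] [ 17.7 118.2] z 0.023 hsv [ 18. 110. 150.]
[391. 366.] 507 toprect [363.3 514.6] [25.6 67.5] z 0.056 hsv [ 18.  17. 103.]
[372. 390.] 206 toprect [398.1 558.4] [ 6.6 43.2] z 0.056 hsv [18. 16. 96.]
[398. 395.] 171 toprect [351.2 571.3] [46.3  7.6] z 0.056 hsv [ 17.  17. 100.]
```

Request:
arm_command([
  [1.2,1.3,0],
  [0,0,4],
  [0,0,4],
  [0,0,4],
  [0,0,3.5],
  [0,0,2],
  [0,0,0.4],
  [0,0,0],
], twist=[0,0,0,0,0,0,0,0], grip=[-0.5,-0.5,-0.5,-0.5,-0.5,-0.5,-0.5,-0.3])

```text
time_s: 24.12
ee_pos: [0.4286, 0.2815, 0.0141]
eef_rot: [2.164, 2.277, 0.0]
contact_force: [0.2, 0.4, -0.1]
finger_gap: 0.649
finger_force: 0.0
```

```bash
python3 -c "
from h import *
plan([.4246,.288,.014],93)"
```

```text
t 24.12 pos [0.4286 0.2815 0.0141] yaw 92.92 tilt -1.000 twist -0.001 slide after twist [ 0.6677 -0.3676  0.0091] slide now [ 0.6671 -0.3685  0.009 ] gap 0.649 F [ 0.1856  0.4187 -0.0944]
```

Request:
arm_command([
  [0.35,-0.2,0],
  [0.3,-0.2,0],
  [0,0,0],
  [0,0,0],
  [0,0,0],
  [0,0,0],
  [0,0,0],
], twist=[0,0,0,0,0,0,0], grip=[-0.3,-0.3,0.2,0.6,1,1,1], grip_force=35)

```text
time_s: 25.0
ee_pos: [0.4234, 0.2886, 0.0148]
eef_rot: [-2.163, -2.279, -0.002]
contact_force: [-2.1, 0.8, 7.0]
finger_gap: 0.478
finger_force: 34.5
```

Request:
arm_command([
  [0,0,-0.5],
  [0,0,-1],
  [0,0,-2],
  [0,0,-4],
  [0,0,-4],
  [0,0,-3.5],
  [0,0,0],
], twist=[0,0,0,0,0,0,0], grip=[1,1,1,1,1,1,1])

```text
time_s: 25.88
ee_pos: [0.4249, 0.289, 0.1671]
eef_rot: [2.162, 2.277, 0.009]
contact_force: [-0.1, 0.5, -2.1]
finger_gap: 0.474
finger_force: 35.7
```

```bash
python3 -c "
from h import *
plan(kit(40,-72,24),93)
"; python3 sj.py
```

```text
t 25.88 pos [0.4249 0.289  0.1671] yaw 92.98 tilt -1.000 twist -0.000 slide after twist [-35.5464  17.4789  14.3119] slide now [-35.5817  17.4211  14.2947] gap 0.474 F [-0.0783  0.5219 -2.0587]
[399. 267.] 397 toprect [336.3 203.4] [69.8 66.3] z 0.038 hsv [ 19.  16. 147.]
[297. 274.] 316 toprect [587.6 274.3] [38.8 38.4] z 0.051 hsv [139.  164.   78.5]
[322. 286.] 352 toprect [519.6 307.2] [38.4 38.7] z 0.051 hsv [139. 163.  81.]
[329. 312.] 412 toprect [495.6 387.6] [39.4 39.3] z 0.051 hsv [ 34.   20.  136.5]
[367. 315.] 418 toprect [410.8 382.5] [37.4 39.2] z 0.052 hsv [111. 202. 104.]
[304. 343.] 479 toprect [537.  466.4] [ 18.5 119.1] z 0.022 hsv [ 18. 110. 151.]
[391. 366.] 505 toprect [363.1 514.5] [25.6 67.6] z 0.056 hsv [ 18.  17. 103.]
[372. 389.] 210 toprect [398.1 558.4] [ 7.  42.6] z 0.056 hsv [18. 16. 96.]
[398. 395.] 169 toprect [350.4 570.7] [46.6  8.6] z 0.056 hsv [ 18.  17. 101.]
```

Request:
arm_command([
  [-5.08,2.5,0],
  [-5.08,2.5,0],
  [-5.08,2.5,0],
  [-5.08,2.5,0],
  [-5.08,2.5,0],
  [-5.08,2.5,0],
  [-5.08,2.5,0],
  [0,0,0],
], twist=[0,0,0,0,0,0,0,0], grip=[1,1,1,1,1,1,1,1])

```text
time_s: 26.92
ee_pos: [0.6172, -0.0614, 0.1621]
eef_rot: [-2.167, -2.274, 0.002]
contact_force: [-0.2, 1.7, -1.7]
finger_gap: 0.485
finger_force: 35.8
```

```bash
python3 -c "
from h import *
plan(kit(40,-72,24),93)
"
```

```text
t 26.93 pos [ 0.6172 -0.0614  0.1621] yaw 92.77 tilt -1.000 twist -0.004 slide after twist [ 0.452   0.1076 13.8103] slide now [ 0.4591  0.1259 13.8099] gap 0.485 F [-0.1576  1.6561 -1.6967]
```

Request:
arm_command([
  [0.4,0.1,3],
  [0,0,4],
  [0,0,4],
  [0,0,2],
  [0,0,0.6],
  [0,0,0.1],
  [0,0,0.1],
  [0,0,0.05],
  [0,0,0.05],
  [0,0,0],
], twist=[0,0,0,0,0,0,0,0,0,0], grip=[1,1,1,1,1,1,1,1,1,1])

```text
time_s: 28.18
ee_pos: [0.6175, -0.054, 0.0252]
eef_rot: [2.163, 2.278, 0.0]
contact_force: [0.1, -0.3, -1.3]
finger_gap: 0.476
finger_force: 35.9
```

Request:
arm_command([
  [0,0,0.05],
  [0,0,0.05],
  [0,0,0],
], twist=[0,0,0], grip=[1,1,1])

```text
time_s: 28.55
ee_pos: [0.6173, -0.0539, 0.0239]
eef_rot: [-2.163, -2.278, 0.0]
contact_force: [0.3, 0.2, -0.9]
finger_gap: 0.477
finger_force: 35.9
```

Request:
arm_command([
  [0,0,0.08],
  [0,0,0.08],
  [0,0,0.08],
  [0,0,0],
], twist=[0,0,0,0], grip=[1,1,1,1])

```text
time_s: 29.05
ee_pos: [0.6173, -0.0539, 0.0215]
eef_rot: [-2.163, -2.278, 0.0]
contact_force: [0.3, 0.5, -1.7]
finger_gap: 0.477
finger_force: 35.9
```

Request:
arm_command([
  [0,0,0.06],
  [0,0,0.05],
  [0,0,0],
], twist=[0,0,0], grip=[1,1,1])

```text
time_s: 29.42
ee_pos: [0.6174, -0.0539, 0.0208]
eef_rot: [2.163, 2.278, 0.0]
contact_force: [-2.1, 0.2, 4.7]
finger_gap: 0.472
finger_force: 36.4
```

Touchdown. Release and go to jar A.

Request:
arm_command([
  [0,0,0],
  [0,0,0],
  [0,0,0],
  [0,0,-2],
  [0,0,-4],
  [0,0,-5],
  [0,0,-3],
], twist=[0,0,0,0,0,0,0], grip=[-0.2,-0.4,-0.4,-0.4,-0.4,-0.4,-0.4])

```text
time_s: 30.3
ee_pos: [0.6185, -0.054, 0.1646]
eef_rot: [2.161, 2.276, 0.004]
contact_force: [0.3, -0.8, -1.1]
finger_gap: 0.705
finger_force: 0.0
```

```bash
python3 sj.py | sed -n 2,6p; python3 -c "
from h import *
plan([.495,.3865,.014],93)
"
```

```text
[297. 274.] 314 toprect [587.4 274.3] [37.1 39.8] z 0.051 hsv [139. 165.  76.]
[322. 286.] 352 toprect [519.6 306.8] [37.8 42.3] z 0.051 hsv [139. 164.  78.]
[329. 312.] 408 toprect [495.3 387.6] [39.8 38. ] z 0.051 hsv [ 34.  21. 135.]
[367. 315.] 422 toprect [411.2 382. ] [39.2 39.7] z 0.051 hsv [111. 203. 101.]
[304. 343.] 475 toprect [537.2 465.1] [ 16.9 118.9] z 0.022 hsv [ 18. 110. 146.]
t 30.35 pos [ 0.6202 -0.0542  0.1681] yaw 92.98 tilt -1.000 twist -0.000 slide after twist [ 44.6643 -10.1949  15.4066] slide now [ 44.679 -10.335  15.27 ] gap 0.698 F [1.8651 0.1871 1.9946]
```

Request:
arm_command([
  [5.58,-1.29,0],
  [5.58,-1.29,0],
  [5.58,-1.29,0],
  [5.58,-1.29,0],
  [5.58,-1.29,0],
  [5.58,-1.29,0],
  [5.58,-1.29,0],
  [5.58,-1.29,0],
  [0,0,4],
  [0,0,4],
], twist=[0,0,0,0,0,0,0,0,0,0], grip=[-0.45,-0.45,-0.45,-0.45,-0.45,-0.45,-0.45,-0.45,-0.45,-0.45])

```text
time_s: 31.6
ee_pos: [0.4912, 0.388, 0.0812]
eef_rot: [2.161, 2.28, 0.004]
contact_force: [0.1, -0.3, -0.9]
finger_gap: 0.722
finger_force: 0.0
```

```bash
python3 sj.py | sed -n 2,6p; python3 -c "
from h import *
plan([.495,.3865,.014],93)
"
```

```text
[296. 275.] 238 toprect [594.2 276.3] [24.  40.3] z 0.051 hsv [139.  164.   72.5]
[324. 286.] 291 toprect [516.  306.2] [30.9 38.2] z 0.051 hsv [139. 164.  77.]
[328. 312.] 410 toprect [495.1 387.1] [39.3 40. ] z 0.051 hsv [ 34.   20.  138.5]
[367. 315.] 417 toprect [410.8 382. ] [39.6 39. ] z 0.051 hsv [111. 202. 105.]
[304. 343.] 476 toprect [536.9 466.5] [ 18.6 118. ] z 0.023 hsv [ 18. 110. 151.]
t 31.65 pos [0.4886 0.3854 0.0757] yaw 93.04 tilt -1.000 twist 0.001 slide after twist [0.0771 0.6475 6.1663] slide now [0.095  0.6731 6.1633] gap 0.723 F [-3.3491 -2.0261 -3.1228]
```

Request:
arm_command([
  [0.1,0.6,0],
  [0,0,2.5],
  [0,0,2.5],
  [0,0,0.8],
  [0,0,0.3],
  [0,0,0],
], twist=[0,0,0,0,0,0], grip=[-0.45,-0.45,-0.45,-0.45,-0.45,-0.3])

```text
time_s: 32.4
ee_pos: [0.4978, 0.3883, 0.0207]
eef_rot: [2.163, 2.278, 0.003]
contact_force: [0.5, -0.3, 0.7]
finger_gap: 0.652
finger_force: 0.0
```

Request:
arm_command([
  [0,0,0],
  [0,0,0],
  [0,0,0],
  [0,0,0],
  [0,0,0],
], twist=[0,0,0,0,0], grip=[0.2,0.6,1,1,1], grip_force=35)

```text
time_s: 33.02
ee_pos: [0.4975, 0.3882, 0.0208]
eef_rot: [2.163, 2.278, 0.002]
contact_force: [-1.0, -0.6, 6.3]
finger_gap: 0.475
finger_force: 34.7
```

Request:
arm_command([
  [0,0,-0.5],
  [0,0,-1],
  [0,0,-2],
  [0,0,-4],
  [0,0,-4],
  [0,0,-3.5],
  [0,0,0],
], twist=[0,0,0,0,0,0,0], grip=[1,1,1,1,1,1,1])

```text
time_s: 33.9
ee_pos: [0.4988, 0.3892, 0.174]
eef_rot: [2.162, 2.278, 0.011]
contact_force: [0.5, -0.5, -2.1]
finger_gap: 0.474
finger_force: 35.7
```

```bash
python3 -c "
from h import *
plan(kit(-50,-72,26),93)
"; python3 sj.py | sed -n 2,6p
```

```text
t 33.90 pos [0.4988 0.3892 0.174 ] yaw 92.98 tilt -1.000 twist -0.000 slide after twist [-45.1614   0.5745  14.8041] slide now [-45.2201   0.506   14.6263] gap 0.474 F [ 0.4837 -0.4786 -2.1146]
[297. 274.] 315 toprect [587.7 274.2] [37.2 40.9] z 0.052 hsv [139. 164.  78.]
[322. 286.] 351 toprect [519.4 307.5] [38.  40.7] z 0.051 hsv [139. 164.  79.]
[367. 315.] 419 toprect [410.1 382.3] [38.8 40.6] z 0.052 hsv [111. 202. 105.]
[304. 343.] 476 toprect [536.6 465.1] [ 18.3 117.8] z 0.022 hsv [ 18.  109.5 151. ]
[391. 366.] 513 toprect [363.2 514.4] [25.6 67.6] z 0.056 hsv [ 18.  17. 103.]
```

Request:
arm_command([
  [-5.65,0.06,0],
  [-5.65,0.06,0],
  [-5.65,0.06,0],
  [-5.65,0.06,0],
  [-5.65,0.06,0],
  [-5.65,0.06,0],
  [-5.65,0.06,0],
  [-5.65,0.06,0],
  [0,0,0],
], twist=[0,0,0,0,0,0,0,0,0], grip=[1,1,1,1,1,1,1,1,1])

```text
time_s: 35.08
ee_pos: [0.5245, -0.0666, 0.1685]
eef_rot: [-2.167, -2.273, 0.002]
contact_force: [-0.5, 0.6, -2.2]
finger_gap: 0.47
finger_force: 35.7
```

```bash
python3 -c "
from h import *
plan(kit(-50,-72,28),93)
"
```

```text
t 35.08 pos [ 0.5245 -0.0666  0.1685] yaw 92.73 tilt -1.000 twist -0.005 slide after twist [ 0.4911  0.3901 14.0514] slide now [ 0.4982  0.412  14.0506] gap 0.470 F [-0.5152  0.6451 -2.2451]
```

Request:
arm_command([
  [0.4,0.3,3],
  [0,0,4],
  [0,0,4],
  [0,0,2.2],
  [0,0,0.6],
  [0,0,0.1],
  [0,0,0.1],
  [0,0,0.1],
  [0,0,0],
], twist=[0,0,0,0,0,0,0,0,0], grip=[1,1,1,1,1,1,1,1,1])

```text
time_s: 36.2
ee_pos: [0.5284, -0.0592, 0.029]
eef_rot: [2.163, 2.278, 0.001]
contact_force: [0.2, 0.5, -1.5]
finger_gap: 0.475
finger_force: 35.8
```

Request:
arm_command([
  [0,0,0.06],
  [0,0,0],
], twist=[0,0], grip=[1,1])

```text
time_s: 36.45
ee_pos: [0.5281, -0.0592, 0.0279]
eef_rot: [2.163, 2.278, 0.0]
contact_force: [-0.9, 0.2, -1.5]
finger_gap: 0.472
finger_force: 35.8
```

Request:
arm_command([
  [0,0,0.06],
  [0,0,0.06],
  [0,0,0],
], twist=[0,0,0], grip=[1,1,1])

```text
time_s: 36.83
ee_pos: [0.5281, -0.0592, 0.0268]
eef_rot: [-2.163, -2.278, -0.0]
contact_force: [-1.8, 0.4, 2.9]
finger_gap: 0.469
finger_force: 36.1
```

Touchdown. Release, rise above the flap, and check the scene for any third jar.

Request:
arm_command([
  [0,0,0],
  [0,0,0],
  [0,0,0],
  [0,0,-2],
  [0,0,-4],
  [0,0,-5],
  [0,0,-6],
  [0,0,-6],
  [0,0,-6],
  [0,0,-6],
], twist=[0,0,0,0,0,0,0,0,0,0], grip=[-0.2,-0.4,-0.4,-0.4,-0.4,-0.4,-0.4,-0.4,-0.2,0])

```text
time_s: 38.08
ee_pos: [0.5277, -0.0591, 0.3788]
eef_rot: [2.163, 2.278, 0.0]
contact_force: [2.0, -0.7, 0.2]
finger_gap: 0.503
finger_force: 0.0
```

```bash
python3 - <<'E'
from h import *
p,d=snap('side','side6.png');C=cloud('side',d)
pt,dt=snap('top','top6.png')
T=cloud('top',dt)
# bar seen from the side: points z>0.2 near hinge
for n,X in(('side',C),('top',T)):
    m=(X[...,2]>.15)&(X[...,2]<.30)&(X[...,0]>.66)&(X[...,0]<.80)&(X[...,1]>-.12)&(X[...,1]<.16)
    Q=X[m]; b=(abs(Q[:,1]-.02)<.03)
    print(n,len(Q),'near bar y: x pct',np.percentile(Q[b,0],[1,50,95,99]) if b.any() else None,'z',np.percentile(Q[b,2],[50,99]) if b.any() else None)
    if n=='top':
        q=Q[b&(Q[:,0]>.715)];print('bar?',len(q),q.mean(0) if len(q) else 0, q.min(0) if len(q) else 0,q.max(0) if len(q) else 0)
plan([.741,.021,.37],93)
E
```

```text
side 1166 near bar y: x pct [0.6891 0.6971 0.7395 0.7439] z [0.2298 0.2793]
top 1072 near bar y: x pct [0.6882 0.6975 0.7415 0.7446] z [0.2393 0.2806]
bar? 69 [0.7398 0.0211 0.2665] [ 0.7348 -0.0075  0.2597] [0.7456 0.0478 0.2745]
t 38.17 pos [ 0.5307 -0.0595  0.3839] yaw 92.98 tilt -1.000 twist -0.000 slide after twist [ 6.9353 21.4193  1.3867] slide now [ 6.9451 21.4004  1.6116] gap 0.505 F [-0.0322  0.1864 -0.3221]
```

View pics/side6.png

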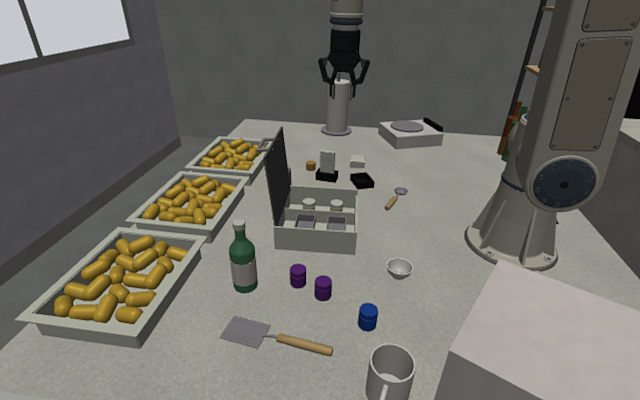

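View pics/top6.png

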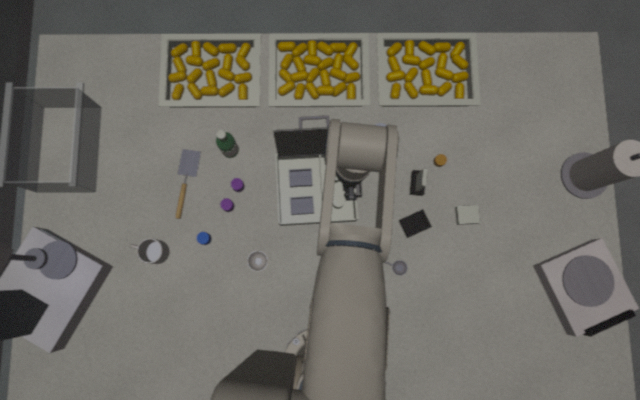

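Side view: both jars (309,204),(336,206) and both dishes (306,222),(336,224) are in the kit. No third white jar shows anywhere. Now re-grip the bar.

Request:
arm_command([
  [1.75,5.35,0],
  [1.75,5.35,0],
  [1.75,5.35,0],
  [1.75,5.35,0],
  [0,0,0],
], twist=[0,0,0,0,0], grip=[0.3,0.35,0.35,0.35,0.35])

```text
time_s: 38.8
ee_pos: [0.7404, 0.0235, 0.373]
eef_rot: [-2.159, -2.278, 0.003]
contact_force: [-1.2, -0.5, -0.7]
finger_gap: 0.33
finger_force: 0.0
```

```bash
python3 -c "
from h import *
plan([.740,.021,.249],93)
"
```

```text
t 38.80 pos [0.7404 0.0235 0.373 ] yaw 93.07 tilt -1.000 twist 0.001 slide after twist [-0.2495 -0.0488 12.4045] slide now [-0.2554 -0.0123 12.4044] gap 0.330 F [-1.2179 -0.4899 -0.6645]
```

Request:
arm_command([
  [-0.2,0,4],
  [0,0,4],
  [0,0,2],
  [0,0,1.5],
  [0,0,0.8],
  [0,0,0],
], twist=[0,0,0,0,0,0], grip=[0.35,0.35,0.35,0.35,0.35,0.35])

```text
time_s: 39.55
ee_pos: [0.7384, 0.0198, 0.254]
eef_rot: [2.163, 2.278, 0.0]
contact_force: [-0.5, 0.3, 1.5]
finger_gap: 0.324
finger_force: 0.0
```

Request:
arm_command([
  [0,0,0],
  [0,0,0],
  [0,0,0],
  [0,0,0],
], twist=[0,0,0,0], grip=[0.7,1,1,1], grip_force=40)

```text
time_s: 40.05
ee_pos: [0.7392, 0.0199, 0.2551]
eef_rot: [2.162, 2.277, 0.003]
contact_force: [1.8, 1.4, 5.4]
finger_gap: 0.096
finger_force: 39.3
```

```bash
python3 -c "
from h import *
plan(kit(164,0,249),93)
th=np.linspace(1.66,0,21)
P=np.c_[-206*np.cos(th)+38*np.sin(th),206*np.sin(th)+38*np.cos(th)]
D=np.diff(P,axis=0)/10
print([[0,float(round(a,2)),float(round(-b,2))] for a,b in D])"
```

```text
t 40.05 pos [0.7392 0.0199 0.2551] yaw 92.98 tilt -1.000 twist -0.000 slide after twist [ 0.1746 -0.0987  0.6083] slide now [ 0.1746 -0.1004  0.6081] gap 0.096 F [1.7647 1.4078 5.4074]
[[0, -1.69, -0.4], [0, -1.72, -0.25], [0, -1.73, -0.11], [0, -1.74, 0.03], [0, -1.73, 0.18], [0, -1.71, 0.32], [0, -1.68, 0.46], [0, -1.63, 0.6], [0, -1.58, 0.73], [0, -1.51, 0.86], [0, -1.43, 0.98], [0, -1.35, 1.1], [0, -1.25, 1.2], [0, -1.15, 1.3], [0, -1.04, 1.4], [0, -0.92, 1.48], [0, -0.79, 1.55], [0, -0.66, 1.61], [0, -0.53, 1.66], [0, -0.39, 1.69]]
```

Request:
arm_command([
  [0,-1.69,-0.4],
  [0,-1.72,-0.25],
  [0,-1.73,-0.11],
  [0,-1.74,0.03],
  [0,-1.73,0.18],
  [0,-1.71,0.32],
  [0,-1.68,0.46],
  [0,-1.63,0.6],
], twist=[0,0,0,0,0,0,0,0], grip=[1,1,1,1,1,1,1,1])

```text
time_s: 41.05
ee_pos: [0.6025, 0.0126, 0.2462]
eef_rot: [2.162, 2.277, 0.003]
contact_force: [2.7, -0.9, -0.7]
finger_gap: 0.096
finger_force: 40.2
```

Request:
arm_command([
  [0,-1.58,0.73],
  [0,-1.51,0.86],
  [0,-1.43,0.98],
  [0,-1.35,1.1],
  [0,-1.25,1.2],
  [0,-1.15,1.3],
  [0,-1.04,1.4],
  [0,-0.92,1.48],
], twist=[0,0,0,0,0,0,0,0], grip=[1,1,1,1,1,1,1,1])

```text
time_s: 42.05
ee_pos: [0.4999, 0.0073, 0.154]
eef_rot: [2.162, 2.278, 0.001]
contact_force: [5.3, -2.3, -1.3]
finger_gap: 0.095
finger_force: 39.4
```

Request:
arm_command([
  [0,-0.79,1.55],
  [0,-0.66,1.61],
  [0,-0.53,1.6],
  [0,-0.39,1.4],
  [0,0,0],
], twist=[0,0,0,0,0], grip=[1,1,1,1,1])

```text
time_s: 42.68
ee_pos: [0.478, 0.0063, 0.0928]
eef_rot: [2.161, 2.276, 0.004]
contact_force: [7.2, -1.9, -4.3]
finger_gap: 0.096
finger_force: 39.3
```

Request:
arm_command([
  [0,0,0.2],
  [0,0,0.2],
  [0,0,0],
], twist=[0,0,0], grip=[1,1,1])

```text
time_s: 43.05
ee_pos: [0.478, 0.0063, 0.0915]
eef_rot: [2.161, 2.277, 0.004]
contact_force: [-4.7, -2.0, 35.8]
finger_gap: 0.095
finger_force: 43.5
```

Firmly closed against its stop. Release and turn for the logger.

Request:
arm_command([
  [0,0,-0.2],
  [0,0,0],
  [0,0,-3],
  [0,0,-5],
  [0,0,-5],
  [0,0,-5],
], twist=[0,0,0,0,0,0], grip=[0.5,0.3,0.3,0.3,0.3,0.3])

```text
time_s: 43.8
ee_pos: [0.4755, 0.0064, 0.2719]
eef_rot: [-2.162, -2.277, 0.002]
contact_force: [0.8, -0.6, -0.2]
finger_gap: 0.35
finger_force: 0.0
```

Request:
arm_command([
  [0,0,0],
  [0,0,0],
  [0,0,0],
  [0,0,0],
  [0,0,0],
  [0,0,0],
  [0,0,0],
  [0,0,0],
  [0,0,0],
  [0,0,0],
], twist=[0.175,0.175,0.175,0.175,0.175,0.175,0.175,0.175,0.175,0.157], grip=[0.2,0.2,0.2,0.2,0.2,0.2,0.2,0.2,0.2,0.2])

```text
time_s: 45.05
ee_pos: [0.4756, 0.0064, 0.2702]
eef_rot: [-3.136, 0.18, 0.003]
contact_force: [0.4, -0.7, 0.1]
finger_gap: 0.403
finger_force: 0.0
```

```bash
python3 - <<'E'
from h import *
plan([.593,-.3297,.180],-6.2)
p,d=snap('top');C=cloud('top',d)
def rect(S): rc=cv2.minAreaRect((S[:,:2]*1000).astype(np.float32));return np.round(rc[0],1),np.round(rc[1],1),round(rc[2],2),S.mean(0)
def reg(x0,x1,y0,y1,z0,z1):
    return C[(C[...,0]>x0)&(C[...,0]<x1)&(C[...,1]>y0)&(C[...,1]<y1)&(C[...,2]>z0)&(C[...,2]<z1)]
print('log',rect(reg(.55,.65,-.38,-.28,.108,.13)))
print('log body (sides)',rect(reg(.55,.65,-.38,-.28,.05,.13)))
print('dock',rect(reg(.54,.66,-.38,-.27,.024,.045)))
K=reg(.55,.62,-.18,-.11,.045,.08);print('pocket walls',len(K),rect(K))
G=reg(.44,.72,-.2,.2,.05,.09);print('kit',rect(G))
F=reg(.5,.68,-.08,.1,.03,.12);A=np.c_[F[:,:2]-F[:,:2].mean(0),np.ones(len(F))];print('flap plane',np.linalg.lstsq(A,F[:,2],rcond=None)[0])
E
```

```text
t 45.05 pos [0.4756 0.0064 0.2702] yaw -6.57 tilt -1.000 twist -0.006 slide after twist [15.2996 32.1417  9.019 ] slide now [15.5259 32.0427  8.9846] gap 0.403 F [ 0.4208 -0.7245  0.1076]
log (array([ 593.7, -330.2]), array([15.7, 56.3]), 82.47, array([ 0.5938, -0.3295,  0.1147]))
log body (sides) (array([ 593.6, -329.9]), array([16.2, 56.6]), 82.16, array([ 0.5918, -0.3268,  0.0984]))
dock (array([ 594. , -329.1]), array([45.4, 81.1]), 83.36, array([ 0.589 , -0.3214,  0.032 ]))
pocket walls 36 (array([ 583.4, -131.4]), array([65.9, 13.9]), 4.35, array([ 0.5868, -0.1341,  0.0557]))
kit (array([586.3, -33. ]), array([250.3, 346.7]), 3.35, array([0.5924, 0.0451, 0.0647]))
flap plane [ 0.0021 -0.0001  0.0645]
```

Request:
arm_command([
  [2.57,5.35,0],
  [2.57,5.35,0],
  [2.57,5.35,0],
  [2.57,5.35,0],
  [2.57,5.35,0],
  [2.57,5.35,0],
  [0,0,4],
  [0,0,4],
  [0,0,0],
], twist=[-0.006,0,0,0,0,0,0,0,0], grip=[0.2,0.2,0.2,0.2,0.2,0.2,0.1,0.1,0.1])

```text
time_s: 46.22
ee_pos: [0.5938, -0.3278, 0.187]
eef_rot: [-3.134, 0.159, 0.011]
contact_force: [-0.7, 0.4, 0.1]
finger_gap: 0.451
finger_force: 0.0
```

```bash
python3 -c "
from h import *
plan([.5935,-.3297,.082],-6.6)
"
```

```text
t 46.23 pos [ 0.5938 -0.3278  0.187 ] yaw -5.82 tilt -1.000 twist 0.014 slide after twist [-0.01    0.193  10.4996] slide now [ 0.0647  0.228  10.4987] gap 0.451 F [-0.6511  0.3928  0.0723]
```

Request:
arm_command([
  [0,0.2,3],
  [0,0,3],
  [0,0,3],
  [0,0,1],
  [0,0,0.4],
  [0,0,0],
], twist=[0.012,0,0,0,0,0], grip=[0.1,0.1,0.1,0.1,0.1,0.1])

```text
time_s: 46.98
ee_pos: [0.5968, -0.3314, 0.0885]
eef_rot: [3.136, -0.18, 0.002]
contact_force: [-0.3, 0.9, 0.0]
finger_gap: 0.453
finger_force: 0.0
```

```bash
python3 -c "
from h import *
plan([.5935,-.3297,.082],-6.6)
"
```

```text
t 46.98 pos [ 0.5968 -0.3314  0.0885] yaw -6.58 tilt -1.000 twist 0.000 slide after twist [-0.3483 -0.1291  0.6536] slide now [-0.3492 -0.1296  0.653 ] gap 0.453 F [-0.3395  0.8971  0.0342]
```

Request:
arm_command([
  [-0.3,-0.12,0.5],
  [0,0,0],
  [0,0,0],
  [0,0,0],
  [0,0,0],
  [0,0,0],
  [0,0,0],
], twist=[0,0,0,0,0,0,0], grip=[0.1,0.1,0.5,1,1,1,1], grip_force=40)

```text
time_s: 47.85
ee_pos: [0.5935, -0.3297, 0.0826]
eef_rot: [3.136, -0.181, 0.001]
contact_force: [-0.5, 0.0, 3.9]
finger_gap: 0.153
finger_force: 39.7
```

Request:
arm_command([
  [0,0,-0.5],
  [0,0,-1],
  [0,0,-2],
  [0,0,-3],
  [0,0,-4],
  [0,0,-1],
], twist=[0,0,0,0,0,0], grip=[1,1,1,1,1,1])

```text
time_s: 48.6
ee_pos: [0.5949, -0.3304, 0.2016]
eef_rot: [3.134, -0.181, 0.008]
contact_force: [0.2, 0.8, -0.6]
finger_gap: 0.151
finger_force: 39.2
```

```bash
python3 - <<'E'
from h import *
plan(kit(0,-139,200),3)
p,d=snap('top');C=cloud('top',d)
def reg(x0,x1,y0,y1,z0,z1):
    return C[(C[...,0]>x0)&(C[...,0]<x1)&(C[...,1]>y0)&(C[...,1]<y1)&(C[...,2]>z0)&(C[...,2]<z1)]
# kit side-wall tops (z~76): outer -y wall and +y wall
for a,b in((-.13,-.09),(.11,.16)):
    W=reg(.46,.69,a,b,.068,.09);f=np.polyfit(W[:,0],W[:,1],1);print(len(W),'yaw',np.degrees(np.arctan(f[0])),'y at x=.5743',np.polyval(f,.5743))
K=reg(.53,.64,-.20,-.11,.045,.068);K=K[K[:,1]<-.118-.0]
rc=cv2.minAreaRect((K[:,:2]*1000).astype(np.float32));print(len(K),rc,K.min(0),K.max(0),'expect',kit(0,-139,6))
c=cv2.resize(p[150:220,330:400],None,fx=8,fy=8,interpolation=cv2.INTER_CUBIC);cv2.imwrite('pics/t7.png',c[...,::-1])
E
```

```text
t 48.60 pos [ 0.5949 -0.3304  0.2016] yaw -6.60 tilt -1.000 twist -0.167 slide after twist [ -0.2589 -20.4958   0.1618] slide now [ -3.6726 -20.1662   0.0973] gap 0.151 F [ 0.2211  0.7518 -0.6251]
183 yaw 2.7961624852408633 y at x=.5743 -0.1070725953325609
187 yaw 2.184840596686541 y at x=.5743 0.130685633809088
46 ((581.3674926757812, -127.89700317382812), (69.43099975585938, 19.67722511291504), 0.6614021062850952) [ 0.5466 -0.138   0.0459] [ 0.6161 -0.1182  0.063 ] expect [ 0.5816 -0.1258  0.006 ]
```

View pics/t7.png

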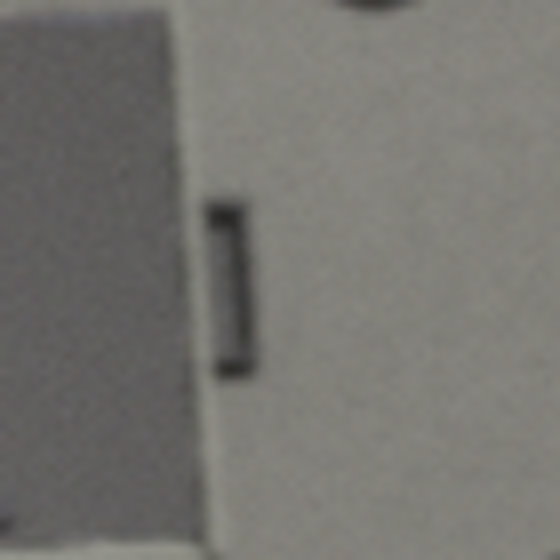

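Pocket dark sleeve is at crop (231,290), i.e. pixel (358.4,185.8). Refining its edges from profiles.

```bash
python3 - <<'E'
from h import *
p,d=snap('top');g=p.mean(2)
# warp rectified plane z=.058 to kit axes by sampling
m=r.camera_model('top');R=np.array(m['R']);t=np.array(m['t']);K=np.array(m['camera_matrix'])
def samp(xs,ys,z):
    P=np.array([[kit(x,y,z) for y in ys] for x in xs]);c=P@R.T+t;q=c@K.T;uv=(q[...,:2]/q[...,2:]).astype(np.float32)
    return cv2.remap(g.astype(np.float32),uv[...,0],uv[...,1],cv2.INTER_LINEAR)
ys=np.arange(-164,-112,2.);print('across y z58',list(zip(ys.astype(int),samp(np.arange(-20,21,2.),ys,58).mean(0).round().astype(int))))
xs=np.arange(-46,47,2.);print('along x z58',list(zip(xs.astype(int),samp(xs,np.arange(-146,-134,1.),58).mean(1).round().astype(int))))
for s in(1,-1):
    ys2=np.arange(112,140,2.)*s;print('wall z76',s,list(zip(ys2.astype(int),samp(np.arange(-90,-40,3.),ys2,76).mean(0).round().astype(int))),list(samp(np.arange(40,90,3.),ys2,76).mean(0).round().astype(int)))
E
```

```text
across y z58 [(np.int64(-164), np.int64(128)), (np.int64(-162), np.int64(128)), (np.int64(-160), np.int64(128)), (np.int64(-158), np.int64(126)), (np.int64(-156), np.int64(123)), (np.int64(-154), np.int64(115)), (np.int64(-152), np.int64(102)), (np.int64(-150), np.int64(85)), (np.int64(-148), np.int64(70)), (np.int64(-146), np.int64(63)), (np.int64(-144), np.int64(66)), (np.int64(-142), np.int64(74)), (np.int64(-140), np.int64(83)), (np.int64(-138), np.int64(89)), (np.int64(-136), np.int64(95)), (np.int64(-134), np.int64(103)), (np.int64(-132), np.int64(114)), (np.int64(-130), np.int64(122)), (np.int64(-128), np.int64(123)), (np.int64(-126), np.int64(114)), (np.int64(-124), np.int64(102)), (np.int64(-122), np.int64(93)), (np.int64(-120), np.int64(90)), (np.int64(-118), np.int64(91)), (np.int64(-116), np.int64(92)), (np.int64(-114), np.int64(93))]
along x z58 [(np.int64(-46), np.int64(118)), (np.int64(-44), np.int64(100)), (np.int64(-42), np.int64(82)), (np.int64(-40), np.int64(63)), (np.int64(-38), np.int64(58)), (np.int64(-36), np.int64(59)), (np.int64(-34), np.int64(72)), (np.int64
[... 1848 characters left out ...]
t64(129), np.int64(129)]
wall z76 -1 [(np.int64(-112), np.int64(94)), (np.int64(-114), np.int64(94)), (np.int64(-116), np.int64(93)), (np.int64(-118), np.int64(92)), (np.int64(-120), np.int64(93)), (np.int64(-122), np.int64(102)), (np.int64(-124), np.int64(115)), (np.int64(-126), np.int64(128)), (np.int64(-128), np.int64(131)), (np.int64(-130), np.int64(129)), (np.int64(-132), np.int64(123)), (np.int64(-134), np.int64(119)), (np.int64(-136), np.int64(118)), (np.int64(-138), np.int64(117))] [np.int64(91), np.int64(91), np.int64(90), np.int64(90), np.int64(93), np.int64(102), np.int64(116), np.int64(128), np.int64(133), np.int64(134), np.int64(131), np.int64(129), np.int64(129), np.int64(129)]
```

Request:
arm_command([
  [0,0,0],
  [-0.08,-5.09,0],
  [-0.08,-5.09,0],
  [-0.08,-5.09,0],
  [-0.08,-5.09,0],
  [0,0,0],
  [0,0,0],
], twist=[-0.167,0,0,0,0,0,0], grip=[1,1,1,1,1,1,1])

```text
time_s: 49.58
ee_pos: [0.5791, -0.1264, 0.1963]
eef_rot: [3.14, 0.083, -0.002]
contact_force: [-0.1, -0.7, -1.0]
finger_gap: 0.153
finger_force: 39.5
```

```bash
python3 -c "
from h import *
plan(kit(-.7,-140.3,143),3)
"
```

```text
t 49.58 pos [ 0.5791 -0.1264  0.1963] yaw 3.02 tilt -1.000 twist 0.000 slide after twist [0.1816 0.0889 5.3331] slide now [0.1895 0.089  5.3329] gap 0.153 F [-0.1172 -0.7331 -1.0492]
```

Position over the pocket, 8 mm above the rim (TCP ≈ 0.143).

Request:
arm_command([
  [0.18,0.09,2],
  [0,0,2],
  [0,0,1],
  [0,0,0],
], twist=[0,0,0,0], grip=[1,1,1,1])

```text
time_s: 50.08
ee_pos: [0.5808, -0.1279, 0.1464]
eef_rot: [-3.14, -0.08, 0.003]
contact_force: [0.3, 0.1, -2.0]
finger_gap: 0.154
finger_force: 39.5
```

```bash
python3 -c "
from h import *
plan(kit(-.7,-140.3,134),3)
p,d=snap('side');c=cv2.resize(p[130:220,270:400],None,fx=6,fy=6,interpolation=cv2.INTER_CUBIC);cv2.imwrite('pics/s8.png',c[...,::-1])
"
```

```text
t 50.08 pos [ 0.5808 -0.1279  0.1464] yaw 2.91 tilt -1.000 twist -0.002 slide after twist [ 0.016  -0.0729  1.2405] slide now [ 0.018  -0.0725  1.2405] gap 0.154 F [ 0.2846  0.1046 -1.9533]
```

View pics/s8.png

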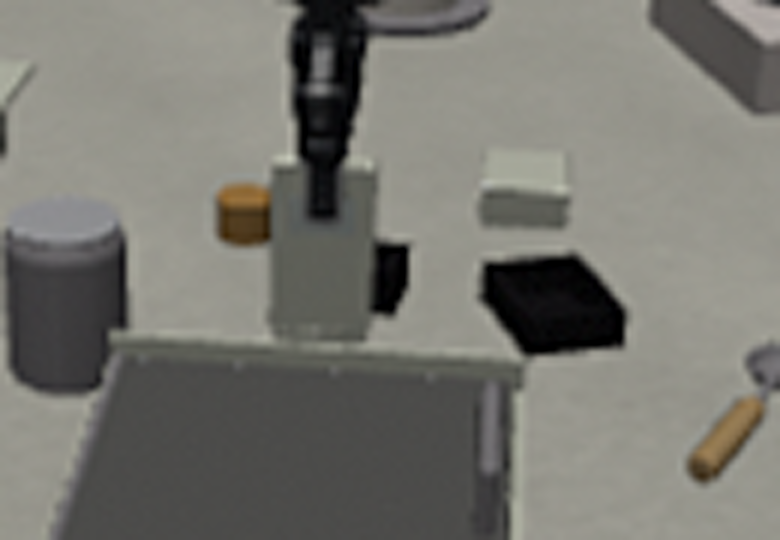

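Logger upright over the pocket, behind the side wall. Lowering in small steps.

Request:
arm_command([
  [0,-0.07,0.4],
  [0,0,0.4],
  [0,0,0.3],
  [0,0,0.3],
  [0,0,0.2],
  [0,0,0],
], twist=[0,0,0,0,0,0], grip=[1,1,1,1,1,1])

```text
time_s: 50.88
ee_pos: [0.5812, -0.1264, 0.1311]
eef_rot: [-3.14, -0.081, 0.0]
contact_force: [-0.7, 0.3, -1.2]
finger_gap: 0.147
finger_force: 39.5
```

Request:
arm_command([
  [0,0,0.2],
  [0,0,0.2],
  [0,0,0.2],
  [0,0,0.2],
  [0,0,0],
], twist=[0,0,0,0,0], grip=[1,1,1,1,1])

```text
time_s: 51.5
ee_pos: [0.5812, -0.1265, 0.1231]
eef_rot: [-3.14, -0.081, 0.001]
contact_force: [-0.4, -0.1, -1.1]
finger_gap: 0.148
finger_force: 39.5
```

Request:
arm_command([
  [0,0,0.2],
  [0,0,0.2],
  [0,0,0.2],
  [0,0,0.2],
  [0,0,0],
], twist=[0,0,0,0,0], grip=[1,1,1,1,1])

```text
time_s: 52.12
ee_pos: [0.5812, -0.1265, 0.115]
eef_rot: [-3.14, -0.081, 0.001]
contact_force: [0.8, -0.2, -0.9]
finger_gap: 0.152
finger_force: 39.5
```

Request:
arm_command([
  [0,0,0.5],
  [0,0,0.5],
  [0,0,0.5],
  [0,0,0.5],
  [0,0,0.4],
  [0,0,0.3],
  [0,0,0.2],
  [0,0,0],
], twist=[0,0,0,0,0,0,0,0], grip=[1,1,1,1,1,1,1,1])

```text
time_s: 53.12
ee_pos: [0.5813, -0.1265, 0.0862]
eef_rot: [-3.14, -0.081, 0.0]
contact_force: [0.7, -0.2, -0.6]
finger_gap: 0.153
finger_force: 39.5
```

Request:
arm_command([
  [0,0,0.1],
  [0,0,0.1],
  [0,0,0.1],
  [0,0,0.08],
  [0,0,0],
], twist=[0,0,0,0,0], grip=[1,1,1,1,1])

```text
time_s: 53.75
ee_pos: [0.5814, -0.1265, 0.0826]
eef_rot: [3.14, 0.081, 0.0]
contact_force: [-0.8, 0.1, -0.5]
finger_gap: 0.152
finger_force: 39.7
```

Request:
arm_command([
  [0,0,0.08],
  [0,0,0.08],
  [0,0,0],
], twist=[0,0,0], grip=[1,1,1])

```text
time_s: 54.12
ee_pos: [0.5816, -0.1266, 0.0825]
eef_rot: [3.14, 0.081, 0.001]
contact_force: [-5.9, 1.2, 16.8]
finger_gap: 0.154
finger_force: 42.2
```

Logger is home on the pocket floor. Release and retreat.

Request:
arm_command([
  [0,0,-0.1],
  [0,0,0],
  [0,0,0],
  [0,0,-1],
  [0,0,-3],
  [0,0,-5],
  [0,0,-5],
  [0,6,0],
  [0,6,0],
  [0,6,0],
], twist=[0,0,0,0,0,0,0,0,0,0], grip=[0.5,0.3,0.3,0.3,0.3,0.3,0.3,0.3,0.3,0.3])

```text
time_s: 55.38
ee_pos: [0.5908, -0.3079, 0.223]
eef_rot: [3.14, 0.082, 0.002]
contact_force: [2.2, 1.4, -0.2]
finger_gap: 0.347
finger_force: 0.0
```

```bash
python3 - <<'E'
from h import *
s=r.sense();print(s['time_s'],s['ee_pos'],s['contact_force'])
p,d=snap('side','side9.png');C=cloud('side',d)
T=C[(abs(C[...,0]-.581)<.035)&(abs(C[...,1]+.127)<.02)&(C[...,2]>.09)];print('logger top',len(T),np.percentile(T[:,2],[50,98]),T[:,0].min(),T[:,0].max())
pt,dt=snap('top');C=cloud('top',dt)
F=C[(C[...,0]>.5)&(C[...,0]<.68)&(C[...,1]>-.08)&(C[...,1]<.1)&(C[...,2]<.2)];A=np.c_[F[:,:2]-F[:,:2].mean(0),np.ones(len(F))];print('flap',np.linalg.lstsq(A,F[:,2],rcond=None)[0])
a=cv2.resize(p[120:340,220:440],None,fx=2.7,fy=2.7,interpolation=cv2.INTER_CUBIC);cv2.imwrite('pics/s9.png',a[...,::-1])
E
```

```text
55.375 [ 0.5908 -0.3079  0.223 ] [ 2.236   1.3757 -0.1893]
logger top 154 [0.1065 0.118 ] 0.5561664673223053 0.6109964207194618
flap [-0.0012 -0.0012  0.0645]
```

View pics/s9.png

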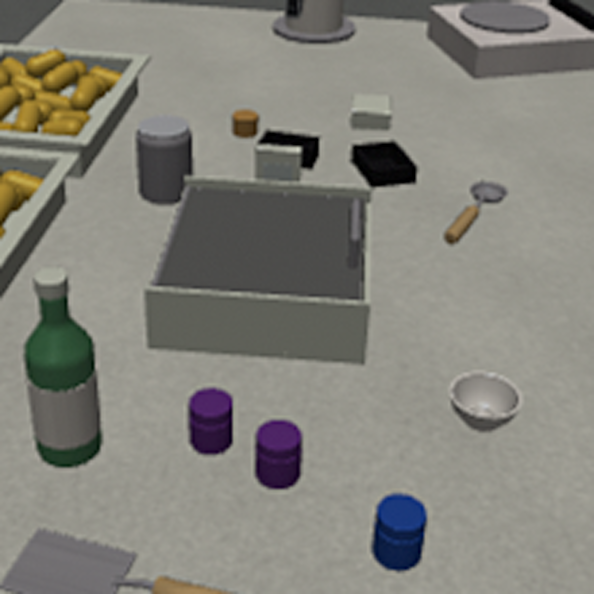

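The flap is flat and closed, the logger is home in the pocket at crop (279,160) with its top at about 116 mm, and the bystanders are in place. Handing in.

```bash
python3 -c "
from bench import r
print(r.job_done())"
```

```text
the job is handed in; nothing more can be done
None
```

I packed the kit and handed it in at about 55 s: both dishes and both white jars stand in their bays (no third jar was in view), the flap is fully closed, and the logger is fully home in its pocket; the hand-in returned no verdict.

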